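Weigh out ignition modules and start the bench test

TASK

First turn the recessed timer dial fully anticlockwise to its stop, so the test bed is off. Then sort the ignition modules by feeling their weight: set the heavy, complete ones (over 250 g) down in the test bed and the light, gutted ones in the scrap bin, each lying flat on the floor of its tray, and only then turn the dial fully clockwise to its stop to start the test. Leave everything else on the bench where it is.

Things in the scene. Friction and masses are not known exactly. Their poses are not given: they have to be found in the camera images.
- dial (a joint): angle of the recessed timer dial, rad: 0 is fully anticlockwise (off, against a stop), grows as it turns clockwise seen from above, 2.6 is fully clockwise (against the other stop). It stays where it is left; friction about 0.04 N m, no spring.
- dial_grip (a point): point on the dial's vertical axis at the height to grip, 67 mm above the table. The dial's grip is an upright black bar 34 mm long, 14 mm wide, 32 mm high, its top 7 mm above this point and its foot 25 mm below; below it is a disc of 18 mm radius. This point turns with the dial: its x axis lies along the bar (the white mark on the bar is at the -x end).
- timer: grey steel timer box, fixed, 150 (x) x 200 (y) x 86 mm high, origin under its centre. The dial sits in the middle of it in a square well, open above, 84 x 84 mm inside, 56 mm deep; the dial's top lies 12 mm below the box's top. At joint value 0 the dial's bar lies along this body's x axis, at value q it is turned by q clockwise from that.
- test_bed: test bed, fixed during a run, left or right of the modules: low aluminium tray with four copper strips, outer 190 (x) x 272 (y) mm, walls 4 mm thick and 14 mm high, floor 4 mm thick. Origin under its centre, x and y along its sides.
- scrap_bin: scrap bin, fixed during a run, on the other side: open grey plastic box, outer 190 (x) x 272 (y) mm, walls and floor 5 mm thick, 30 mm high. Origin under its centre, x and y along its sides.
- module_a: ignition module: aluminium housing 64 (x) x 42 (y) x 44 (z) mm with a black plug stub (24 wide, 20 high) reaching 10 mm out of its +x end. Origin at the middle of the housing, 22 mm above what it stands on. All look alike; each weighs something between 80 and 500 g, newly drawn at every start: over 250 g is heavy (complete), under is light (gutted), and one between 200 and 300 g passes as either. May be absent.
- module_b: ignition module: aluminium housing 64 (x) x 42 (y) x 44 (z) mm with a black plug stub (24 wide, 20 high) reaching 10 mm out of its +x end. Origin at the middle of the housing, 22 mm above what it stands on. All look alike; each weighs something between 80 and 500 g, newly drawn at every start: over 250 g is heavy (complete), under is light (gutted), and one between 200 and 300 g passes as either. May be absent.
- module_c: ignition module: aluminium housing 64 (x) x 42 (y) x 44 (z) mm with a black plug stub (24 wide, 20 high) reaching 10 mm out of its +x end. Origin at the middle of the housing, 22 mm above what it stands on. All look alike; each weighs something between 80 and 500 g, newly drawn at every start: over 250 g is heavy (complete), under is light (gutted), and one between 200 and 300 g passes as either. May be absent.
- module_d: ignition module: aluminium housing 64 (x) x 42 (y) x 44 (z) mm with a black plug stub (24 wide, 20 high) reaching 10 mm out of its +x end. Origin at the middle of the housing, 22 mm above what it stands on. All look alike; each weighs something between 80 and 500 g, newly drawn at every start: over 250 g is heavy (complete), under is light (gutted), and one between 200 and 300 g passes as either. May be absent.
- module_e: ignition module: aluminium housing 64 (x) x 42 (y) x 44 (z) mm with a black plug stub (24 wide, 20 high) reaching 10 mm out of its +x end. Origin at the middle of the housing, 22 mm above what it stands on. All look alike; each weighs something between 80 and 500 g, newly drawn at every start: over 250 g is heavy (complete), under is light (gutted), and one between 200 and 300 g passes as either. May be absent.
- bottle: bystander: green glass bottle, 60 mm across, 120 mm tall, far right. Leave it where it is.
- tape: bystander: cardboard ring (tape roll), 84 mm across, 24 mm high, far left. Leave it where it is.
- wrench: bystander: steel wrench lying near the robot, right. Leave it where it is.
- driver: bystander: screwdriver lying near the robot, left. Leave it where it is.
- grease_tin: bystander: closed tin, 52 mm across, 50 mm tall, standing among the modules. Leave it where it is.
Not all that is in view belongs to the job. Leave any blue look-alike of the module_a alone. Leave any green look-alike of the module_e alone.

How it is judged:
By the outcome, as a careful person would: the job done as asked, in the order asked, and still so for the second after the job is handed in, with the robot touching nothing.
Of module_a, module_b, module_c, module_d, module_e only 3 to 5 are there at a start; the rules pass over those that are not, and their reading is None.
At some moment in a run one of module_a, module_b, module_c, module_d, module_e may be knocked a few centimetres aside while the robot is not near it.
Once in a run the grip may slacken for a moment while it holds something.
It also fails if it takes over 210 s, if anything falls off the work surface, if the arm or the gripper's body presses on something with over 40 N, if the wrist force passes 120 N, or if a joint passes its speed limit or range.

ROBOT

A 6-joint arm with a two-finger parallel gripper is mounted at the origin on the work surface. World frame = base frame: x ahead of the robot, y to its left, z up, the work surface at z = 0. Lengths are in m, angles in rad, forces in N, time in s.
With the tool pointing down it reaches from about 0.3 to 0.95 m from the base axis. Payload 3.1 kg.
Tool frame: the origin (TCP) lies at the very end of the fingers, on their centre line; the grasp point (between the pads) lies 19 mm behind it; z points along the fingers, y is the line along which they close (so a half turn about z gives the same grasp; the last joint's range is limited). The gripper opens to 85 mm and grips with 20 to 120 N. Pads are 22 mm wide; open, the fingers measure 114 mm over their backs; the gripper's body (76 mm by 85 mm) begins 54 mm behind the grasp point. The pads swing forward as they close: fully open they stand 13 mm farther back than shut.
Start: joints at [1.077, 0.308, 1.634, -0, 1.2, -0.07], TCP at [0.257, 0.57, 0.231] pointing down, gripper open.
Joint ranges: [-3.06, 3.06], [-0.79, 1.96], [0.05, 2.63], [-1.19, 4.34], [0.05, 2.64], [-2.94, 2.94]. Speed limits (rad/s): [2.79, 2.79, 3.14, 3.14, 3.14, 3.14].

INTERFACE

Orientations are given as a unit quaternion [x, y, z, w].
In Python, from rig import arm gives the robot as it stands.
- The arm moves only by the tool carry_out, never from a script. Its argument "series" is a list of rows, each an object of numbers: "dx", "dy", "dz": the shift along the tool's x, y, z in cm; "twist": the turn about the tool's z in degrees. A call has 1 to 5 rows; each row is the pose to reach, as a shift and turn from the pose commanded when the call began, along the tool's axes at that moment; what a row does not reach only later rows make up. A row lasts 1/8 s, in which the tool goes at most 62.5 mm and 10.7 degrees, less where a joint would pass 70% of its speed; a pose out of reach is approached as far as the arm can. A call with a gripper value outside its range is refused whole. "gripper" is the opening, from -1 (shut) to 1 (fully open), so that 0 is half open, set as the call begins (left out, the last holds). The fingers move at their own pace and stop on an object; the grip force is fixed at half the most. Time passes only in rows, so rows that repeat a pose let the fingers close. It gives the time, the measured TCP pose, the force, the opening and the grip force at its end, in the units of the state.
- arm.state(): the state, without advancing time (a new reading comes with each control period).
- arm.camera(name): name is "scene" or "top" or "wrist"; returns the picture (420x560x3 uint8, red, green, blue); there is no depth.
- arm.calibration(name): a dict with "fx", "fy", "cx", "cy" (pixels), "R" (3x3) and "t" (3): a world point X has camera coordinates R X + t; the wrist camera has in their place "tool_from_camera" (4x4, takes a point from camera to tool coordinates, whose origin is the TCP and whose axes are the flange's). Camera axes: x right, y down, z forward; pixel columns grow to the right and rows downward; lengths in m; the calibration is good to about 2 mm. A picture is of the moment at which its call begins: read the wrist's pose just before it. calibration takes no time and is no camera call.
- arm.finish_job(): hands the job in; it is judged then, once.
Trained networks look in the newest picture that a camera, given by its name, has taken for a name from the list of things; names that differ only in an ending like _2 or _b are one class to them, and where a whole thing is asked for, a point or a joint stands for the part that bears it (a point fixed in the world has none). Each returns a list of dicts, best first, with "p" (0 to 1); they miss things now and then, are a little off and sometimes report something else, mostly with a low value. They report only what shows in the picture. A call takes as long as a camera call. They do not tell look-alikes from the thing itself.
- arm.recognise(camera, target): "point" ([x, y, z] in m, in world coordinates, good to about 4 mm: the middle of the surface that is visible of it).
- arm.landmark_of(camera, target): "point" ([x, y, z] in m, in world coordinates, good to about 4 mm: a listed point, or the origin of a listed thing).
The state is a dict: "clock": time; "joint_positions": joint angles; "joint_velocities": joint speeds; "effort": joint torques, N m; "tool_pos": TCP position; "orientation": TCP orientation; "contact_force": force on the tool from outside, world axes, zero at the start; "ft_torque": the same for the moment, N m; "width": opening from 0.0 (shut) to 1.0 (fully open); "grip_force": force on a finger pad.
Only numpy, scipy, OpenCV 4.12 (cv2) and the standard library are available. Lean on these libraries where they do the work, as an engineer would, in place of code of your own. Each camera call takes 0.05 s, during which the arm holds its last target. There are 200 camera calls.

## Working session

There is one attempt and no reset: what is moved stays moved. The work goes in short steps, Python scripts to look and compute and a tool call to move; the robot and the scene stay as the last step left them, time stands still between calls to the robot, and variables do not carry over. Pictures are saved under pics/ and viewed, at most 14 in all, crops included, and the job is handed in when it is done.

Besides the shell and the picture viewer there is one more tool, called after "Emit:" by a JSON object that holds its "method" and its "body", one argument or row to a line. carry_out: Moves the arm, as the interface text tells. Its arguments: {"type":"object","properties":{"series":{"type":"array","items":{"type":"object","properties":{"dx":{"type":"number"},"dy":{"type":"number"},"dz":{"type":"number"},"twist":{"type":"number"}}}},"gripper":{"type":"number"}},"required":["series"]}

```bash
ls; mkdir -p pics; cat > h.py <<'E'
from rig import arm
import numpy as np, cv2
from scipy.spatial.transform import Rotation as Ro
def save(n,f):
    im=arm.camera(n); cv2.imwrite('pics/'+f+'.png',cv2.cvtColor(im,cv2.COLOR_RGB2BGR)); return im
def cam(n):
    c=arm.calibration(n)
    K=np.array([[c['fx'],0,c['cx']],[0,c['fy'],c['cy']],[0,0,1.]])
    if 'R' in c: return K,np.array(c['R']),np.array(c['t'])
    s=arm.state(); T=np.eye(4);T[:3,:3]=Ro.from_quat(s['orientation']).as_matrix();T[:3,3]=s['tool_pos']
    W=np.linalg.inv(T@np.array(c['tool_from_camera'])); return K,W[:3,:3],W[:3,3]
def px2w(n,u,v,z):
    K,R,t=cam(n); d=R.T@np.linalg.inv(K)@np.array([u,v,1.]); o=-R.T@t
    return o+d*(z-o[2])/d[2]
def w2px(n,P):
    K,R,t=cam(n); q=K@(R@np.asarray(P,float)+t); return q[:2]/q[2]
def tgt(x,y,z,yaw=None):
    """shift in tool axes cm; twist deg so tool y axis lies along world yaw (mod 180)"""
    s=arm.state(); R=Ro.from_quat(s['orientation']).as_matrix()
    d=R.T@(np.array([x,y,z])-s['tool_pos'])*100
    tw=None
    if yaw is not None:
        ty=R[:,1]; cur=np.degrees(np.arctan2(ty[1],ty[0])); tw=-((yaw-cur+90)%180-90)
    print('move',d.round(2),'twist',tw,'j6',round(s['joint_positions'][5],2)); return d,tw
E
python3 - <<'E'
from h import *
np.set_printoptions(precision=3,suppress=True)
s=arm.state();print(s['clock'],s['tool_pos'],Ro.from_quat(s['orientation']).as_matrix(),s['width'])
save('top','top0');save('scene','scene0')
for n in ['module_a','timer','dial_grip','test_bed','scrap_bin','grease_tin']:
    print(n,[(np.round(d['point'],3),round(d['p'],2)) for d in arm.landmark_of('top',n)])
E
```

```text
pics
0.0 [0.257 0.569 0.23 ] [[-0.912  0.411 -0.001]
 [ 0.411  0.912 -0.002]
 [ 0.    -0.002 -1.   ]] 0.9977889033159648
module_a [(array([0.419, 0.107, 0.024]), 0.86), (array([ 0.714, -0.316,  0.022]), 0.8), (array([0.53 , 0.124, 0.023]), 0.79), (array([ 0.532, -0.005,  0.024]), 0.73), (array([0.287, 0.411, 0.02 ]), 0.65), (array([ 0.239, -0.37 ,  0.021]), 0.64), (array([ 0.526, -0.123,  0.021]), 0.6)]
timer [(array([ 0.678, -0.027,  0.   ]), 0.7)]
dial_grip [(array([ 0.674, -0.031,  0.069]), 0.73)]
test_bed [(array([ 0.518, -0.35 , -0.001]), 0.72)]
scrap_bin [(array([ 0.475,  0.378, -0.   ]), 0.68)]
grease_tin [(array([ 0.435, -0.   , -0.003]), 0.6)]
```

View pics/top0.png

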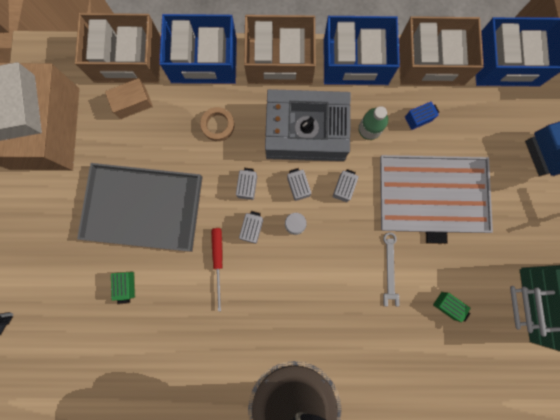

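View pics/scene0.png

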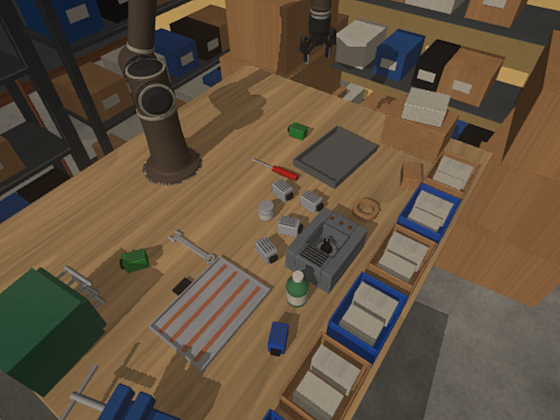

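Top view: four silver modules at px (246,183), (300,184), (346,185), (252,227), with the tin at (296,224) among them. The timer is at (308,125), the test bed at (435,194) and the bin at (140,207). Green and blue blocks are look-alikes. I'll go above the dial first.

```bash
python3 - <<'E'
from h import *
print(arm.calibration('wrist'))
tgt(0.62,-0.03,0.26,90)
E
```

```text
{'fx': 355.38186041144274, 'fy': 355.38186041144274, 'cx': 280.0594632198454, 'cy': 207.44764818201378, 'tool_from_camera': array([[ 1.49670603e-04, -9.60424678e-01, -2.78539792e-01,
         7.15394300e-02],
       [ 9.99999987e-01,  1.25401092e-04,  1.04948374e-04,
        -3.96021631e-04],
       [-6.58658139e-05, -2.78539804e-01,  9.60424684e-01,
        -1.43024262e-01],
       [ 0.00000000e+00,  0.00000000e+00,  0.00000000e+00,
         1.00000000e+00]])}
move [-57.74 -39.73  -2.88] twist -24.281938652441355 j6 -0.07
```

Emit:
{"method": "carry_out", "body": {
  "series": [
    {"dx": -4.8,"dy": -3.3},
    {"dx": -9.6,"dy": -6.6},
    {"dx": -14.4,"dy": -9.9},
    {"dx": -19.2,"dy": -13.2},
    {"dx": -24,"dy": -16.5}
  ],
  "gripper": -0.3
}}

```text
schema error: expected keys dx, dy, dz, twist
```

Emit:
{"method": "carry_out", "body": {
  "series": [
    {"dx": -4.8,"dy": -3.3},
    {"dx": -9.6,"dy": -6.6},
    {"dx": -14.4,"dy": -9.9},
    {"dx": -19.2,"dy": -13.2},
    {"dx": -24,"dy": -16.5}
  ]
}}

```text
schema error: expected keys dx, dy, dz, twist
```

Emit:
{"method": "carry_out", "body": {
  "series": [
    {"dx": -4.8,"dy": -3.3,"twist": -8},
    {"dx": -9.7,"dy": -6.7,"dz": -2.5,"twist": -16},
    {"dx": -9.7,"dy": -6.7,"dz": -2.9,"twist": -24},
    {"dx": -9.7,"dy": -6.7,"dz": -2.9,"twist": -24}
  ]
}}

```text
schema error: expected keys dx, dy, dz, twist
```

```bash
python3 - <<'E'
from h import *
s=arm.state();print(s['clock'],s['tool_pos'],s['joint_positions'],s['width'])
im=save('wrist','w1')
for n in ['dial_grip','module_a','timer']:
    print(n,[(np.round(d['point'],3),round(d['p'],2)) for d in arm.landmark_of('wrist',n)])
print(w2px('wrist',[.674,-.031,.074]))
E
```

```text
0.4 [0.25701045 0.5695819  0.23106688] [ 1.07726760e+00  3.08272948e-01  1.63400391e+00 -2.98447966e-05
  1.19969365e+00 -6.97181209e-02] 1.004086387706423
dial_grip []
module_a [(array([0.285, 0.408, 0.022]), 0.92)]
timer []
[  3.46526799 639.58134848]
```

View pics/w1.png

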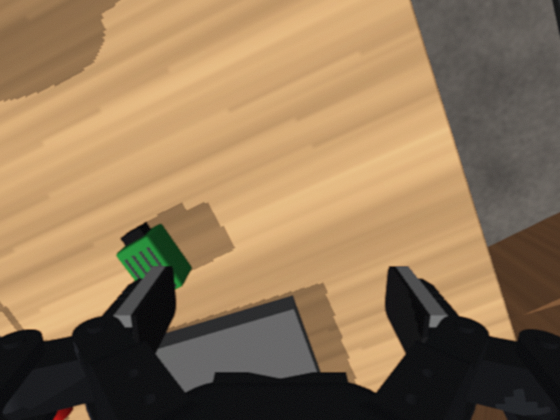

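Nothing moved: every key has to be given. The picture only shows the green look-alike and a corner of the bin.

Emit:
{"method": "carry_out", "body": {
  "series": [
    {"dx": -4.8,"dy": -3.3,"dz": 0,"twist": 0},
    {"dx": -9.6,"dy": -6.6,"dz": 0,"twist": 0},
    {"dx": -14.4,"dy": -9.9,"dz": 0,"twist": 0},
    {"dx": -19.2,"dy": -13.2,"dz": 0,"twist": 0},
    {"dx": -24,"dy": -16.5,"dz": 0,"twist": 0}
  ],
  "gripper": -0.3
}}

```text
clock: 1.23
tool_pos: [0.4089, 0.3191, 0.2317]
orientation: [0.21, 0.978, 0.0, 0.0]
contact_force: [0.7, -0.7, -0.0]
width: 0.352
grip_force: 0.0
```

Emit:
{"method": "carry_out", "body": {
  "series": [
    {"dx": -4.8,"dy": -3.3,"dz": 0,"twist": 0},
    {"dx": -9.6,"dy": -6.6,"dz": 0,"twist": 0},
    {"dx": -14.4,"dy": -9.9,"dz": 0,"twist": 0},
    {"dx": -19.2,"dy": -13.2,"dz": 0,"twist": 0},
    {"dx": -24,"dy": -16.5,"dz": 0,"twist": 0}
  ]
}}

```text
clock: 1.85
tool_pos: [0.5598, 0.0698, 0.2317]
orientation: [0.21, 0.978, 0.0, 0.0]
contact_force: [0.5, 0.2, -0.4]
width: 0.351
grip_force: 0.0
```

Emit:
{"method": "carry_out", "body": {
  "series": [
    {"dx": -4.8,"dy": -3.3,"dz": 0,"twist": -8},
    {"dx": -9.7,"dy": -6.7,"dz": -2.5,"twist": -16},
    {"dx": -9.7,"dy": -6.7,"dz": -2.9,"twist": -24},
    {"dx": -9.7,"dy": -6.7,"dz": -2.9,"twist": -24}
  ]
}}

```text
clock: 2.35
tool_pos: [0.6203, -0.0303, 0.2608]
orientation: [0.004, 1.0, 0.0, 0.001]
contact_force: [0.1, -0.2, 0.6]
width: 0.351
grip_force: 0.0
```

```bash
python3 - <<'E'
from h import *
s=arm.state();print(s['clock'],s['tool_pos'],s['joint_positions'],s['width'])
im=save('wrist','w2')
for n in ['dial_grip','module_a','timer']:
    print(n,[(np.round(d['point'],3),round(d['p'],2)) for d in arm.landmark_of('wrist',n)])
print(w2px('wrist',[.674,-.031,.074]))
E
```

```text
2.35 [ 0.62032258 -0.0303441   0.26083609] [-1.19061707e-01  2.74936697e-01  1.61526073e+00  1.76055684e-04
  1.25027914e+00 -1.68183766e+00] 0.3507241476728871
dial_grip [(array([ 0.675, -0.031,  0.069]), 0.86)]
module_a [(array([0.531, 0.125, 0.02 ]), 0.93), (array([ 0.526, -0.127,  0.022]), 0.83), (array([ 0.708, -0.323,  0.02 ]), 0.75), (array([ 0.534, -0.012,  0.019]), 0.63)]
timer [(array([ 0.672, -0.025, -0.001]), 0.7)]
[277.8151473  238.27392541]
```

View pics/w2.png

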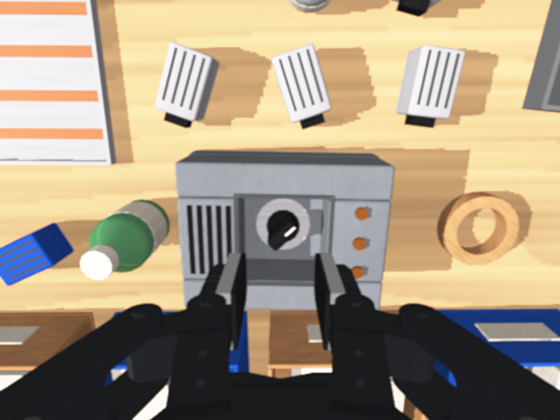

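The dial bar is at about (283,228) in the timer's well, white mark near (290,231). I'll crop to get its angle.

```bash
python3 - <<'E'
from h import *
im=cv2.imread('pics/w2.png')[180:285,220:360]
cv2.imwrite('pics/w2c.png',cv2.resize(im,None,fx=5,fy=5,interpolation=cv2.INTER_CUBIC))
E
```

```text
(no output)
```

View pics/w2c.png

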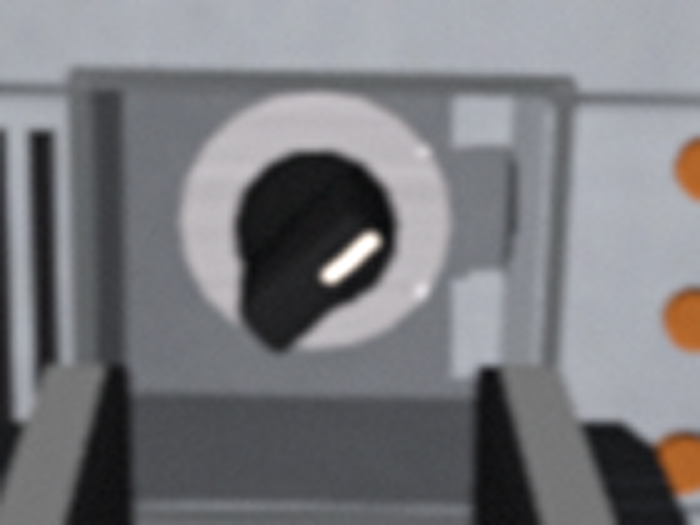

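```bash
python3 - <<'E'
from h import *
f=lambda a,b:px2w('wrist',220+a/5,180+b/5,.074)
a,b=f(328,277),f(375,240);d=a-b;print('bar yaw',np.degrees(np.arctan2(d[1],d[0])))
c=f(322,279);print(c, f(262,330),f(385,228))
e=f(72,75),f(575,82); print('edge yaw',e)
tgt(.674,-.031,.12,38)
tgt(.674,-.031,.05,38)
E
```

```text
bar yaw -50.21153280305905
[ 0.67143108 -0.0244948   0.074     ] [ 0.68216773 -0.03643596  0.074     ] [ 0.66087765 -0.01216791  0.074     ]
edge yaw (array([ 0.62977131, -0.07207418,  0.074     ]), array([0.63163171, 0.02384439, 0.074     ]))
move [-5.53 -0.22 13.95] twist 51.705955259426474 j6 -1.68
move [-5.54 -0.22 20.95] twist 51.705955259426474 j6 -1.68
```

Dial bar yaw is −50°, so q ≈ 0.9, and its centre is ≈ (0.672, −0.025). I'll align, descend and grip.

Emit:
{"method": "carry_out", "body": {
  "series": [
    {"dx": -2,"dy": 0.2,"dz": 3,"twist": 10},
    {"dx": -4,"dy": 0.3,"dz": 6,"twist": 20},
    {"dx": -5.3,"dy": 0.4,"dz": 9,"twist": 30},
    {"dx": -5.3,"dy": 0.4,"dz": 12,"twist": 40},
    {"dx": -5.3,"dy": 0.4,"dz": 14,"twist": 50}
  ]
}}

```text
clock: 3.18
tool_pos: [0.6712, -0.0244, 0.1177]
orientation: [0.427, 0.904, -0.001, -0.002]
contact_force: [-0.6, 0.4, -0.3]
width: 0.344
grip_force: 0.0
```

Emit:
{"method": "carry_out", "body": {
  "series": [
    {"dx": 0,"dy": 0,"dz": 2,"twist": 0},
    {"dx": 0,"dy": 0,"dz": 4,"twist": 0},
    {"dx": 0,"dy": 0,"dz": 6,"twist": 0},
    {"dx": 0,"dy": 0,"dz": 7,"twist": 0},
    {"dx": 0,"dy": 0,"dz": 7,"twist": 0}
  ]
}}

```text
clock: 3.8
tool_pos: [0.672, -0.0257, 0.0491]
orientation: [0.425, 0.905, -0.0, -0.001]
contact_force: [0.2, -1.1, -0.8]
width: 0.349
grip_force: 0.0
```

Emit:
{"method": "carry_out", "body": {
  "series": [
    {"dx": 0,"dy": 0,"dz": 0,"twist": 0},
    {"dx": 0,"dy": 0,"dz": 0,"twist": 0},
    {"dx": 0,"dy": 0,"dz": 0,"twist": 0}
  ],
  "gripper": -1
}}

```text
clock: 4.18
tool_pos: [0.6738, -0.0257, 0.0512]
orientation: [0.425, 0.905, 0.0, 0.001]
contact_force: [1.6, 0.4, -1.0]
width: 0.152
grip_force: 62.0
```

Emit:
{"method": "carry_out", "body": {
  "series": [
    {"dx": 0,"dy": 0,"dz": 0,"twist": -9},
    {"dx": 0,"dy": 0,"dz": 0,"twist": -18},
    {"dx": 0,"dy": 0,"dz": 0,"twist": -27},
    {"dx": 0,"dy": 0,"dz": 0,"twist": -36},
    {"dx": 0,"dy": 0,"dz": 0,"twist": -45}
  ]
}}

```text
clock: 4.8
tool_pos: [0.6727, -0.0278, 0.0512]
orientation: [0.043, 0.999, -0.002, 0.0]
contact_force: [-0.6, -4.4, 1.4]
width: 0.146
grip_force: 62.2
```

Emit:
{"method": "carry_out", "body": {
  "series": [
    {"dx": 0,"dy": 0,"dz": 0,"twist": -4},
    {"dx": 0,"dy": 0,"dz": 0,"twist": -8},
    {"dx": 0,"dy": 0,"dz": 0,"twist": -11},
    {"dx": 0,"dy": 0,"dz": 0,"twist": -11}
  ]
}}

```text
clock: 5.3
tool_pos: [0.6724, -0.0279, 0.0513]
orientation: [-0.044, 0.999, 0.0, -0.0]
contact_force: [-2.1, -5.2, 2.7]
width: 0.148
grip_force: 104.3
```

```bash
python3 - <<'E'
from h import *
s=arm.state();print(s['clock'],s['ft_torque'],s['contact_force'],s['joint_positions'],s['width'])
tgt(.672,-.025,.05,90)
E
```

```text
5.3 [-0.93804164  0.36590992 -2.75828089] [-2.13046503 -5.18328587  2.6780347 ] [-1.06224968e-01  5.98589107e-01  1.61256062e+00  2.49906172e-04
  9.31115350e-01 -1.76478620e+00] 0.14847254335991994
move [0.02 0.29 0.13] twist 5.020001657960094 j6 -1.76
```

Hard against the off stop (2.8 N m of torque). Release and rise.

Emit:
{"method": "carry_out", "body": {
  "series": [
    {"dx": 0,"dy": 0,"dz": 0,"twist": 0},
    {"dx": 0,"dy": 0,"dz": 0,"twist": 0}
  ],
  "gripper": -0.3
}}

```text
clock: 5.55
tool_pos: [0.6731, -0.0257, 0.0507]
orientation: [-0.05, 0.999, -0.0, 0.0]
contact_force: [-0.2, -0.5, -1.1]
width: 0.348
grip_force: 0.0
```

Emit:
{"method": "carry_out", "body": {
  "series": [
    {"dx": 0,"dy": 0,"dz": -4,"twist": 0},
    {"dx": 0,"dy": 0,"dz": -9,"twist": 0},
    {"dx": 2,"dy": 0,"dz": -15,"twist": 0},
    {"dx": 8,"dy": 0,"dz": -21,"twist": 5},
    {"dx": 11,"dy": 0,"dz": -25,"twist": 5}
  ]
}}

```text
clock: 6.18
tool_pos: [0.5686, -0.0355, 0.2938]
orientation: [-0.007, 1.0, -0.0, 0.0]
contact_force: [0.3, 0.7, 0.8]
width: 0.35
grip_force: 0.0
```

Emit:
{"method": "carry_out", "body": {
  "series": [
    {"dx": 5,"dy": 0,"dz": 0,"twist": 0},
    {"dx": 9,"dy": 0,"dz": 0,"twist": 0},
    {"dx": 9,"dy": 0,"dz": 0,"twist": 0}
  ],
  "gripper": 1
}}

```text
clock: 6.55
tool_pos: [0.4775, -0.0366, 0.2924]
orientation: [-0.007, 1.0, -0.0, -0.0]
contact_force: [0.6, 0.0, 0.3]
width: 0.963
grip_force: 0.0
```

```bash
python3 - <<'E'
from h import *
s=arm.state();print(s['clock'],s['tool_pos'],s['contact_force'],s['effort'])
im=save('wrist','w3')
for n in ['module_a','grease_tin']:
    print(n,[(np.round(d['point'],3),round(d['p'],2)) for d in arm.landmark_of('wrist',n)])
E
```

```text
6.55 [ 0.47752566 -0.03655543  0.29243485] [0.60550941 0.03236307 0.32616766] [-9.04097292e-02 -2.80988896e+01 -2.78509462e+01 -4.10301774e-02
  2.63337521e-01 -1.86089164e-02]
module_a [(array([ 0.53 , -0.012,  0.02 ]), 0.9), (array([0.532, 0.119, 0.022]), 0.83), (array([0.423, 0.1  , 0.018]), 0.7), (array([ 0.528, -0.126,  0.023]), 0.6), (array([ 0.71 , -0.325,  0.022]), 0.58)]
grease_tin [(array([ 0.44 , -0.002,  0.002]), 0.94), (array([0.531, 0.123, 0.022]), 0.25)]
```

View pics/w3.png

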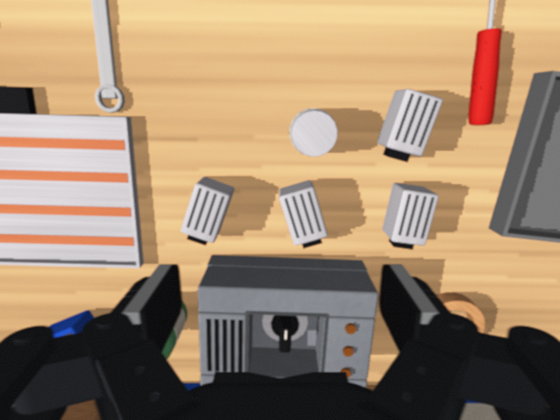

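The dial bar at (285,335) now lies along x, so it is at the off stop. Modules are at (207,210), (303,213), (410,215) and (411,122), with the tin at (314,132). I'll measure their top faces by rectifying to the z = 44 mm plane.

```bash
cat >> h.py <<'E'
def tops(im,n,cents,z=.044):
    """housing top faces: [x,y,yaw deg of long side,L,W]"""
    out=[]
    K,R,t=cam(n)
    for c in cents:
        o=np.array([c[0]-.06,c[1]-.06])
        H=K@np.column_stack([R[:,0]*.0005,R[:,1]*.0005,R@np.array([o[0],o[1],z])+t])
        w=cv2.warpPerspective(im,H,(240,240),flags=cv2.WARP_INVERSE_MAP|cv2.INTER_LINEAR)
        hs=cv2.cvtColor(w,cv2.COLOR_RGB2HSV)
        m=((hs[...,1]<40)&(hs[...,2]>185)).astype(np.uint8)
        m=cv2.morphologyEx(m,cv2.MORPH_CLOSE,np.ones((13,13)))
        m=cv2.morphologyEx(m,cv2.MORPH_OPEN,np.ones((9,9)))
        cs=cv2.findContours(m,0,2)[0]
        if not cs: out.append(None); continue
        k=max(cs,key=cv2.contourArea); (px,py),(a,b),an=cv2.minAreaRect(k)
        yaw=an if a>b else an+90
        out.append(np.round([o[0]+px*.0005,o[1]+py*.0005,(yaw+90)%180-90,max(a,b)*.5,min(a,b)*.5],3))
    return out
E
python3 - <<'E'
from h import *
im=cv2.cvtColor(cv2.imread('pics/w3.png'),cv2.COLOR_BGR2RGB)
for r in tops(im,'wrist',[(.53,-.012),(.531,.121),(.423,.102),(.528,-.126)]): print(r)
tgt(.53,-.012,.12,90)
E
```

```text
[ 5.3400e-01 -1.1000e-02  1.7928e+01  6.3341e+01  3.9107e+01]
[ 0.534  0.118 -7.352 61.922 41.815]
[  0.426   0.105 -13.517  62.096  41.444]
[  0.532  -0.125 -19.885  61.775  39.016]
move [-4.9   2.44 17.3 ] twist 0.7572543094804445 j6 -1.75
```

```bash
sed -i "s/print('move'/print('pos',np.round(s['tool_pos'],4),'zax',R[:,2].round(3),'move'/" h.py
python3 - <<'E'
from h import *
for i in range(3):
    tgt(.534,-.011,.12,108); arm.camera('top')
E
```

```text
pos [ 0.481  -0.037   0.2929] zax [ 0.002 -0.    -1.   ] move [-5.3   2.53 17.3 ] twist -17.242745690519556 j6 -1.75
pos [ 0.4811 -0.0371  0.2927] zax [ 0.002 -0.    -1.   ] move [-5.29  2.54 17.28] twist -17.24575050078768 j6 -1.75
pos [ 0.4811 -0.0371  0.2925] zax [ 0.001 -0.    -1.   ] move [-5.31  2.54 17.25] twist -17.24907167038556 j6 -1.75
```

Emit:
{"method": "carry_out", "body": {
  "series": [
    {"dx": -2.5,"dy": 1.5,"dz": 5,"twist": -9},
    {"dx": -5,"dy": 2.5,"dz": 11,"twist": -17},
    {"dx": -5,"dy": 2.5,"dz": 17,"twist": -17},
    {"dx": -5,"dy": 2.5,"dz": 20,"twist": -17},
    {"dx": -5,"dy": 2.5,"dz": 20,"twist": -17}
  ],
  "gripper": 0.4
}}

```text
clock: 7.48
tool_pos: [0.5271, -0.0111, 0.0887]
orientation: [-0.154, 0.988, 0.001, -0.004]
contact_force: [-0.2, -0.4, -0.1]
width: 0.704
grip_force: 0.0
```

```bash
cat >> h.py <<'E'
def fz(k=6):
    f=[]
    for i in range(k): arm.camera('top'); f.append(arm.state()['contact_force'])
    print('force',np.mean(f,0).round(2),'sd',np.std(f,0).round(2),'clock',arm.state()['clock'])
E
python3 - <<'E'
from h import *
fz(4); tgt(.5305,-.011,.008,108)
E
```

```text
force [0.03 0.11 0.49] sd [0.29 0.28 0.62] clock 7.675
pos [ 0.5318 -0.0118  0.0943] zax [ 0.004 -0.    -1.   ] move [0.14 0.13 8.63] twist -0.282717205123987 j6 -1.98
```

Emit:
{"method": "carry_out", "body": {
  "series": [
    {"dx": 0.1,"dy": 0.1,"dz": 3,"twist": 0},
    {"dx": 0.1,"dy": 0.1,"dz": 6,"twist": 0},
    {"dx": 0.1,"dy": 0.1,"dz": 8.5,"twist": 0},
    {"dx": 0.1,"dy": 0.1,"dz": 8.5,"twist": 0}
  ]
}}

```text
clock: 8.18
tool_pos: [0.5281, -0.0109, 0.0074]
orientation: [-0.154, 0.988, 0.0, -0.0]
contact_force: [-0.4, 0.7, -0.4]
width: 0.706
grip_force: 0.0
```

Emit:
{"method": "carry_out", "body": {
  "series": [
    {"dx": 0,"dy": 0,"dz": 0,"twist": 0},
    {"dx": 0,"dy": 0,"dz": 0,"twist": 0},
    {"dx": 0,"dy": 0,"dz": 0,"twist": 0},
    {"dx": 0,"dy": 0,"dz": 0,"twist": 0}
  ],
  "gripper": -1
}}

```text
clock: 8.68
tool_pos: [0.5303, -0.0108, 0.0095]
orientation: [-0.154, 0.988, -0.0, 0.002]
contact_force: [-0.8, 2.0, 7.3]
width: 0.487
grip_force: 63.1
```

Emit:
{"method": "carry_out", "body": {
  "series": [
    {"dx": 0,"dy": 0,"dz": -2,"twist": 0},
    {"dx": 0,"dy": 0,"dz": -5,"twist": 0},
    {"dx": 0,"dy": 0,"dz": -7,"twist": 0},
    {"dx": 0,"dy": 0,"dz": -7,"twist": 0},
    {"dx": 0,"dy": 0,"dz": -7,"twist": 0}
  ]
}}

```text
clock: 9.3
tool_pos: [0.5271, -0.0109, 0.0763]
orientation: [-0.154, 0.988, 0.0, -0.001]
contact_force: [-0.6, -0.5, -5.2]
width: 0.482
grip_force: 62.3
```

```bash
python3 - <<'E'
from h import *
fz(8); s=arm.state(); print(s['width'],s['grip_force'])
tgt(.56,-.29,.08,90);tgt(.53,.32,.08,90)
E
```

```text
force [ 0.3  -0.11 -4.97] sd [0.61 0.49 0.4 ] clock 9.7
0.4846883596562614 62.329734563827515
pos [ 0.528  -0.0109  0.0768] zax [-0.001  0.    -1.   ] move [  5.45 -27.56  -0.33] twist 17.718201513985534 j6 -1.98
pos [ 0.528  -0.0109  0.0768] zax [-0.001  0.    -1.   ] move [-10.26  31.46  -0.32] twist 17.718201513985534 j6 -1.98
```

About 5 N, so the first module is heavy and goes to the test bed. I'll get the tray poses from the top picture's corners.

```bash
python3 - <<'E'
from h import *
for nm,z,c in [('bed',.014,[(381,155),(489,157),(491,233),(380,232)]),('bin',.03,[(90,165),(202,176),(192,250),(79,235)])]:
    P=np.array([px2w('top',u,v,z)[:2] for u,v in c]);print(nm,P.round(3).tolist(),P.mean(0).round(3))
for n in ['test_bed','scrap_bin']:
    print(n,[(np.round(d['point'],3),round(d['p'],2)) for d in arm.landmark_of('top',n)])
E
```

```text
bed [[0.612, -0.218], [0.61, -0.492], [0.417, -0.484], [0.417, -0.21]] [ 0.514 -0.351]
bin [[0.577, 0.504], [0.551, 0.228], [0.37, 0.246], [0.404, 0.518]] [0.475 0.374]
test_bed [(array([ 0.516, -0.351,  0.004]), 0.75)]
scrap_bin [(array([ 0.479,  0.379, -0.002]), 0.97)]
```

Emit:
{"method": "carry_out", "body": {
  "series": [
    {"dx": 1.2,"dy": -5.5,"dz": 0,"twist": 4},
    {"dx": 2.4,"dy": -11,"dz": 0,"twist": 8},
    {"dx": 3.6,"dy": -16.5,"dz": 0,"twist": 12},
    {"dx": 4.8,"dy": -22,"dz": 0,"twist": 16},
    {"dx": 5.8,"dy": -27.5,"dz": 0,"twist": 19}
  ]
}}

```text
clock: 10.42
tool_pos: [0.5566, -0.2923, 0.0771]
orientation: [0.012, 1.0, 0.0, 0.0]
contact_force: [0.7, 0.2, -4.1]
width: 0.484
grip_force: 65.7
```

Emit:
{"method": "carry_out", "body": {
  "series": [
    {"dx": 0,"dy": 0,"dz": 0,"twist": 0},
    {"dx": 0,"dy": 0,"dz": 2,"twist": 0},
    {"dx": 0,"dy": 0,"dz": 4,"twist": 0},
    {"dx": 0,"dy": 0,"dz": 5,"twist": 0},
    {"dx": 0,"dy": 0,"dz": 5,"twist": 0}
  ]
}}

```text
clock: 11.05
tool_pos: [0.5553, -0.2886, 0.0251]
orientation: [0.011, 1.0, 0.001, -0.002]
contact_force: [-0.6, -0.5, -4.7]
width: 0.481
grip_force: 65.8
```

```bash
python3 - <<'E'
from h import *
fz(2); s=arm.state(); print(s['width'],s['grip_force'])
tgt(.556,-.291,.0145,88.5)
E
```

```text
force [ 0.23 -0.51 -3.84] sd [0.02 0.16 0.19] clock 11.15
0.4841478481733505 65.7612133026123
pos [ 0.5571 -0.2901  0.0272] zax [ 0. -0. -1.] move [ 0.11 -0.09  1.27] twist 0.2665434878422559 j6 -2.1
```

Emit:
{"method": "carry_out", "body": {
  "series": [
    {"dx": 0,"dy": 0,"dz": 0.8,"twist": 0},
    {"dx": 0,"dy": 0,"dz": 1.2,"twist": 0},
    {"dx": 0,"dy": 0,"dz": 1.2,"twist": 0}
  ]
}}

```text
clock: 11.52
tool_pos: [0.5563, -0.2902, 0.0148]
orientation: [0.011, 1.0, 0.0, -0.0]
contact_force: [0.5, 0.6, -4.0]
width: 0.484
grip_force: 65.8
```

Emit:
{"method": "carry_out", "body": {
  "series": [
    {"dx": 0,"dy": 0,"dz": 0,"twist": 0},
    {"dx": 0,"dy": 0,"dz": 0,"twist": 0},
    {"dx": 0,"dy": 0,"dz": 0,"twist": 0}
  ],
  "gripper": 0.25
}}

```text
clock: 11.9
tool_pos: [0.5576, -0.291, 0.0163]
orientation: [0.011, 1.0, -0.001, 0.001]
contact_force: [0.1, 0.7, -0.7]
width: 0.624
grip_force: 0.0
```

Emit:
{"method": "carry_out", "body": {
  "series": [
    {"dx": 0,"dy": 0,"dz": -5,"twist": 0},
    {"dx": 0,"dy": 0,"dz": -10,"twist": 0},
    {"dx": 2,"dy": 5,"dz": -13,"twist": 7},
    {"dx": 6,"dy": 10,"dz": -15,"twist": 14},
    {"dx": 8,"dy": 14,"dz": -18,"twist": 20}
  ],
  "gripper": 0.4
}}

```text
clock: 12.52
tool_pos: [0.4776, -0.1469, 0.1954]
orientation: [0.187, 0.982, 0.0, -0.001]
contact_force: [0.9, -0.6, -0.4]
width: 0.701
grip_force: 0.0
```

Emit:
{"method": "carry_out", "body": {
  "series": [
    {"dx": 0,"dy": 0,"dz": 0,"twist": 0},
    {"dx": 0,"dy": 0,"dz": 0,"twist": 0},
    {"dx": 0,"dy": 0,"dz": 0,"twist": 0}
  ]
}}

```text
clock: 12.9
tool_pos: [0.4801, -0.1496, 0.1946]
orientation: [0.185, 0.983, -0.0, -0.0]
contact_force: [0.0, 0.4, -0.8]
width: 0.702
grip_force: 0.0
```

```bash
python3 - <<'E'
from h import *
im=save('wrist','w4'); 
for r in tops(im,'wrist',[(.5285,-.125),(.531,.121),(.423,.102),(.555,-.29)]): print(r)
L=[d['point'] for d in arm.landmark_of('wrist','module_a')];print(np.round(L,3))
tgt(.5285,-.125,.1,70); fz(3)
E
```

```text
[  0.527  -0.125 -20.556  61.154  39.326]
None
[  0.427   0.087 -14.744  20.538   6.515]
[  0.506  -0.29  -90.    119.5    21.5  ]
[[0.417 0.107 0.022]]
pos [ 0.4798 -0.1495  0.1943] zax [-0.001  0.    -1.   ] move [-3.66  4.05  9.42] twist -1.3365247932779312 j6 -1.59
force [-0.45  0.01  0.07] sd [0.31 0.16 0.28] clock 13.15
```

View pics/w4.png

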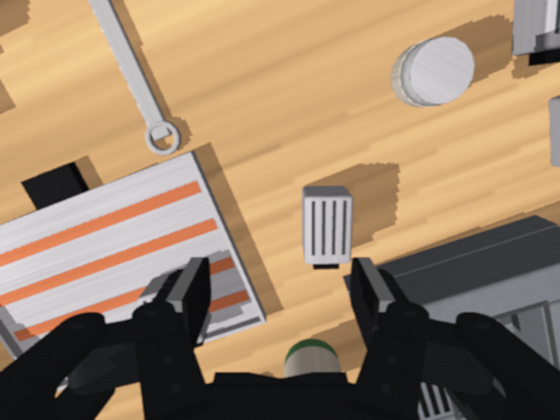

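The module at (328,225) stands in line with the fingers. Grip it.

Emit:
{"method": "carry_out", "body": {
  "series": [
    {"dx": -2,"dy": 2.5,"dz": 4,"twist": -1},
    {"dx": -3.6,"dy": 4.05,"dz": 8,"twist": -1},
    {"dx": -3.6,"dy": 4.05,"dz": 12,"twist": -1},
    {"dx": -3.6,"dy": 4.05,"dz": 16,"twist": -1},
    {"dx": -3.6,"dy": 4.05,"dz": 18.2,"twist": -1}
  ]
}}

```text
clock: 13.78
tool_pos: [0.5264, -0.1236, 0.0104]
orientation: [0.176, 0.984, 0.0, -0.002]
contact_force: [0.3, 0.1, 0.1]
width: 0.698
grip_force: 0.0
```

Emit:
{"method": "carry_out", "body": {
  "series": [
    {"dx": 0,"dy": 0,"dz": 0,"twist": 0},
    {"dx": 0,"dy": 0,"dz": 0,"twist": 0},
    {"dx": 0,"dy": 0,"dz": 0,"twist": 0},
    {"dx": 0,"dy": 0,"dz": 0,"twist": 0}
  ],
  "gripper": -1
}}

```text
clock: 14.28
tool_pos: [0.5287, -0.1243, 0.0141]
orientation: [0.176, 0.984, -0.0, 0.001]
contact_force: [-0.3, 0.0, -3.8]
width: 0.482
grip_force: 63.7
```

Emit:
{"method": "carry_out", "body": {
  "series": [
    {"dx": 0,"dy": 0,"dz": -2,"twist": 0},
    {"dx": 0,"dy": 0,"dz": -5,"twist": 0},
    {"dx": 0,"dy": 0,"dz": -7,"twist": 0},
    {"dx": 0,"dy": 0,"dz": -7,"twist": 0},
    {"dx": 0,"dy": 0,"dz": -7,"twist": 0}
  ]
}}

```text
clock: 14.9
tool_pos: [0.5275, -0.1238, 0.0828]
orientation: [0.176, 0.984, 0.0, -0.0]
contact_force: [-0.8, -0.5, -2.3]
width: 0.483
grip_force: 63.9
```

```bash
python3 - <<'E'
from h import *
fz(8); s=arm.state(); print(s['width'],s['grip_force'])
tgt(.556,-.411,.08,88.5);tgt(.515,.311,.09,83.5)
E
```

```text
force [-0.01  0.13 -2.72] sd [0.54 0.21 0.45] clock 15.3
0.4839576347531283 63.909913301467896
pos [ 0.5278 -0.124   0.0828] zax [-0.001  0.    -1.   ] move [-12.59 -25.95   0.26] twist -18.784736960185114 j6 -1.53
pos [ 0.5278 -0.124   0.0828] zax [-0.001  0.    -1.   ] move [16.29 40.35 -0.71] twist -13.784736960185114 j6 -1.53
```

```bash
python3 - <<'E'
from h import *
fz(14)
E
```

```text
force [-0.33  0.21 -3.13] sd [0.42 0.35 0.53] clock 16.0
```

Averaging about 3.0 N (300 g), so the second goes to the bed too.

Emit:
{"method": "carry_out", "body": {
  "series": [
    {"dx": -0.5,"dy": -5,"dz": 0,"twist": -4},
    {"dx": -1,"dy": -10,"dz": 0,"twist": -8},
    {"dx": -1.5,"dy": -15,"dz": 0,"twist": -12},
    {"dx": -2,"dy": -20,"dz": 0,"twist": -16},
    {"dx": -2.4,"dy": -24.3,"dz": 0,"twist": -19}
  ]
}}

```text
clock: 16.62
tool_pos: [0.4659, -0.3622, 0.0834]
orientation: [0.011, 1.0, -0.0, 0.0]
contact_force: [-0.3, 0.3, -3.5]
width: 0.482
grip_force: 63.9
```

Emit:
{"method": "carry_out", "body": {
  "series": [
    {"dx": 0,"dy": 0,"dz": 0,"twist": 0},
    {"dx": 0,"dy": 0,"dz": 2,"twist": 0},
    {"dx": 0,"dy": 0,"dz": 4,"twist": 0},
    {"dx": 0,"dy": 0,"dz": 5.5,"twist": 0},
    {"dx": 0,"dy": 0,"dz": 5.5,"twist": 0}
  ]
}}

```text
clock: 17.25
tool_pos: [0.4649, -0.358, 0.0255]
orientation: [0.011, 1.0, 0.002, -0.002]
contact_force: [-0.1, 0.1, -2.3]
width: 0.483
grip_force: 63.9
```

```bash
python3 - <<'E'
from h import *
fz(2); s=arm.state(); print(s['width'],s['grip_force'])
tgt(.466,-.36,.018,88.5)
E
```

```text
force [-0.46 -0.03 -2.9 ] sd [0.01 0.4  0.03] clock 17.35
0.484503569421125 63.876482248306274
pos [ 0.4666 -0.3598  0.0278] zax [-0.  0. -1.] move [ 0.06 -0.02  0.98] twist 0.26337802486871453 j6 -2.28
```

Emit:
{"method": "carry_out", "body": {
  "series": [
    {"dx": 0,"dy": 0,"dz": 0.6,"twist": 0},
    {"dx": 0,"dy": 0,"dz": 0.9,"twist": 0},
    {"dx": 0,"dy": 0,"dz": 0.9,"twist": 0}
  ]
}}

```text
clock: 17.73
tool_pos: [0.4663, -0.3602, 0.0192]
orientation: [0.011, 1.0, 0.0, -0.0]
contact_force: [0.3, 0.0, -2.7]
width: 0.484
grip_force: 63.9
```

Emit:
{"method": "carry_out", "body": {
  "series": [
    {"dx": 0,"dy": 0,"dz": 0,"twist": 0},
    {"dx": 0,"dy": 0,"dz": 0,"twist": 0},
    {"dx": 0,"dy": 0,"dz": 0,"twist": 0}
  ],
  "gripper": 0.25
}}

```text
clock: 18.1
tool_pos: [0.4669, -0.3607, 0.0199]
orientation: [0.011, 1.0, -0.0, 0.0]
contact_force: [-1.0, -0.0, 0.4]
width: 0.622
grip_force: 0.0
```

Emit:
{"method": "carry_out", "body": {
  "series": [
    {"dx": 0,"dy": 0,"dz": -5,"twist": 0},
    {"dx": 0,"dy": 0,"dz": -10,"twist": 0},
    {"dx": 0,"dy": 3,"dz": -15,"twist": 0},
    {"dx": 0,"dy": 8,"dz": -18,"twist": 0},
    {"dx": 0,"dy": 14,"dz": -20,"twist": 0}
  ]
}}

```text
clock: 18.73
tool_pos: [0.4706, -0.2209, 0.2218]
orientation: [0.012, 1.0, -0.001, 0.002]
contact_force: [0.2, 0.2, -0.2]
width: 0.629
grip_force: 0.0
```

Emit:
{"method": "carry_out", "body": {
  "series": [
    {"dx": 0,"dy": 6,"dz": 0,"twist": 0},
    {"dx": 0,"dy": 12,"dz": 0,"twist": 0},
    {"dx": 0,"dy": 18,"dz": 0,"twist": 0},
    {"dx": 0,"dy": 24,"dz": 0,"twist": 0},
    {"dx": 0,"dy": 29,"dz": 0,"twist": 0}
  ],
  "gripper": 0.4
}}

```text
clock: 19.35
tool_pos: [0.4759, 0.0711, 0.2195]
orientation: [0.011, 1.0, 0.0, 0.001]
contact_force: [0.4, 0.7, 0.5]
width: 0.701
grip_force: 0.0
```

Emit:
{"method": "carry_out", "body": {
  "series": [
    {"dx": 0,"dy": 3,"dz": 0,"twist": 7},
    {"dx": 0,"dy": 3,"dz": 0,"twist": 12},
    {"dx": 0,"dy": 3,"dz": 0,"twist": 12},
    {"dx": 0,"dy": 3,"dz": 0,"twist": 12}
  ]
}}

```text
clock: 19.85
tool_pos: [0.4767, 0.0986, 0.2192]
orientation: [0.115, 0.993, -0.0, 0.0]
contact_force: [-0.4, 0.6, 0.4]
width: 0.7
grip_force: 0.0
```

```bash
python3 - <<'E'
from h import *
im=save('wrist','w5'); 
for r in tops(im,'wrist',[(.531,.121),(.423,.102)]): print(r)
L=[d['point'] for d in arm.landmark_of('wrist','module_a')];print(np.round(L,3))
fz(3);tgt(.423,.102,.012,76)
E
```

```text
[ 0.53   0.119 -7.263 62.139 39.494]
[  0.423   0.106 -14.621  62.706  39.525]
[[0.422 0.102 0.021]
 [0.532 0.121 0.02 ]]
force [-0.29 -0.04 -0.2 ] sd [0.15 0.52 0.4 ] clock 20.1
pos [0.4767 0.0984 0.219 ] zax [ 0. -0. -1.] move [ 5.31 -0.89 20.7 ] twist 0.6900952472077648 j6 -1.22
```

View pics/w5.png

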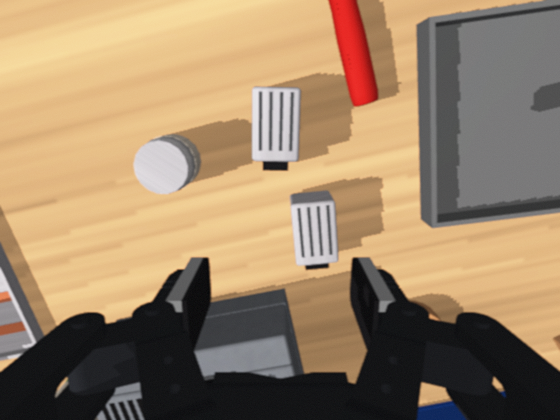

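The remaining modules are at (276,125) and (315,230), both clear of the tin and the screwdriver. Next is the nearer one, (0.423, 0.105).

Emit:
{"method": "carry_out", "body": {
  "series": [
    {"dx": 3,"dy": -0.6,"dz": 4,"twist": 1},
    {"dx": 5.4,"dy": -0.6,"dz": 8.5,"twist": 1},
    {"dx": 5.4,"dy": -0.6,"dz": 13,"twist": 1},
    {"dx": 5.4,"dy": -0.6,"dz": 18,"twist": 1},
    {"dx": 5.4,"dy": -0.6,"dz": 20.6,"twist": 1}
  ]
}}

```text
clock: 20.72
tool_pos: [0.4209, 0.105, 0.0107]
orientation: [0.124, 0.992, -0.0, -0.002]
contact_force: [0.1, 0.4, 0.2]
width: 0.703
grip_force: 0.0
```

Emit:
{"method": "carry_out", "body": {
  "series": [
    {"dx": 0,"dy": 0,"dz": 0,"twist": 0},
    {"dx": 0,"dy": 0,"dz": 0,"twist": 0},
    {"dx": 0,"dy": 0,"dz": 0,"twist": 0},
    {"dx": 0,"dy": 0,"dz": 0,"twist": 0}
  ],
  "gripper": -1
}}

```text
clock: 21.22
tool_pos: [0.4239, 0.1056, 0.0142]
orientation: [0.124, 0.992, 0.0, 0.001]
contact_force: [0.2, 0.7, -1.6]
width: 0.482
grip_force: 62.7
```

Emit:
{"method": "carry_out", "body": {
  "series": [
    {"dx": 0,"dy": 0,"dz": -2,"twist": 0},
    {"dx": 0,"dy": 0,"dz": -5,"twist": 0},
    {"dx": 0,"dy": 0,"dz": -7,"twist": 0},
    {"dx": 0,"dy": 0,"dz": -7,"twist": 0},
    {"dx": 0,"dy": 0,"dz": -7,"twist": 0}
  ]
}}

```text
clock: 21.85
tool_pos: [0.4223, 0.1054, 0.0827]
orientation: [0.124, 0.992, -0.0, -0.0]
contact_force: [-0.4, 1.0, -0.6]
width: 0.485
grip_force: 62.8
```

```bash
python3 - <<'E'
from h import *
fz(12); s=arm.state(); print(s['width'],s['grip_force'])
tgt(.556,-.411,.08,88.5);tgt(.44,.325,.09,83.5)
E
```

```text
force [-0.04 -0.13 -0.69] sd [0.54 0.39 0.4 ] clock 22.45
0.4823072626855392 62.75708198547363
pos [0.4227 0.1054 0.0829] zax [-0. -0. -1.] move [-25.65 -46.76   0.29] twist -12.780987063391763 j6 -1.18
pos [0.4227 0.1054 0.0829] zax [-0. -0. -1.] move [ 3.74 21.71 -0.71] twist -7.780987063391763 j6 -1.18
```

About 0.7 N, so this one is light and goes to the scrap bin.

Emit:
{"method": "carry_out", "body": {
  "series": [
    {"dx": 1.2,"dy": 5,"dz": 0,"twist": -2},
    {"dx": 2.4,"dy": 10,"dz": 0,"twist": -4},
    {"dx": 3.6,"dy": 15,"dz": 0,"twist": -6},
    {"dx": 4.8,"dy": 20,"dz": 0,"twist": -8},
    {"dx": 5.2,"dy": 22.6,"dz": 0,"twist": -8}
  ]
}}

```text
clock: 23.08
tool_pos: [0.4281, 0.34, 0.0832]
orientation: [0.054, 0.999, 0.001, 0.0]
contact_force: [1.2, -0.7, -0.8]
width: 0.484
grip_force: 62.9
```

Emit:
{"method": "carry_out", "body": {
  "series": [
    {"dx": 0,"dy": 0,"dz": 0,"twist": 0},
    {"dx": 0,"dy": 0,"dz": 2,"twist": 0},
    {"dx": 0,"dy": 0,"dz": 4,"twist": 0},
    {"dx": 0,"dy": 0,"dz": 5.4,"twist": 0},
    {"dx": 0,"dy": 0,"dz": 5.4,"twist": 0}
  ]
}}

```text
clock: 23.7
tool_pos: [0.427, 0.3357, 0.0277]
orientation: [0.055, 0.998, -0.001, -0.001]
contact_force: [-0.9, 0.3, -0.6]
width: 0.482
grip_force: 62.9
```

```bash
python3 - <<'E'
from h import *
fz(2); s=arm.state(); print(s['width'],s['grip_force'])
tgt(.428,.337,.019,84)
E
```

```text
force [-0.13 -0.48 -1.51] sd [0.01 0.34 0.16] clock 23.8
0.4856046852669165 62.944575548172
pos [0.4284 0.337  0.0293] zax [ 0.  0. -1.] move [ 0.04 -0.    1.03] twist -0.3118305334481448 j6 -0.87
```

Emit:
{"method": "carry_out", "body": {
  "series": [
    {"dx": 0,"dy": 0,"dz": 0.6,"twist": 0},
    {"dx": 0,"dy": 0,"dz": 0.9,"twist": 0},
    {"dx": 0,"dy": 0,"dz": 0.9,"twist": 0}
  ]
}}

```text
clock: 24.18
tool_pos: [0.4279, 0.3372, 0.0199]
orientation: [0.055, 0.999, -0.0, -0.0]
contact_force: [-0.3, -0.1, -0.4]
width: 0.481
grip_force: 62.9
```

Emit:
{"method": "carry_out", "body": {
  "series": [
    {"dx": 0,"dy": 0,"dz": 0,"twist": 0},
    {"dx": 0,"dy": 0,"dz": 0,"twist": 0},
    {"dx": 0,"dy": 0,"dz": 0,"twist": 0}
  ],
  "gripper": 0.25
}}

```text
clock: 24.55
tool_pos: [0.4283, 0.3374, 0.0202]
orientation: [0.055, 0.998, 0.0, 0.0]
contact_force: [-0.0, 0.7, 0.2]
width: 0.628
grip_force: 0.0
```

Emit:
{"method": "carry_out", "body": {
  "series": [
    {"dx": 0,"dy": 0,"dz": -5,"twist": 0},
    {"dx": 0,"dy": 0,"dz": -10,"twist": 0},
    {"dx": -1,"dy": -3,"dz": -14,"twist": 0},
    {"dx": -3,"dy": -8,"dz": -17,"twist": 0},
    {"dx": -5,"dy": -14,"dz": -18,"twist": 0}
  ],
  "gripper": 0.4
}}

```text
clock: 25.18
tool_pos: [0.4643, 0.1939, 0.2029]
orientation: [0.054, 0.999, 0.001, 0.003]
contact_force: [0.5, 0.0, 0.2]
width: 0.701
grip_force: 0.0
```

Emit:
{"method": "carry_out", "body": {
  "series": [
    {"dx": -1.5,"dy": -5,"dz": 0,"twist": 0},
    {"dx": -2.6,"dy": -7.5,"dz": 0,"twist": 0},
    {"dx": -2.6,"dy": -7.5,"dz": 0,"twist": 0},
    {"dx": -2.6,"dy": -7.5,"dz": 0,"twist": 0}
  ]
}}

```text
clock: 25.68
tool_pos: [0.4796, 0.1173, 0.1997]
orientation: [0.055, 0.998, 0.0, -0.0]
contact_force: [0.5, -0.2, -0.3]
width: 0.701
grip_force: 0.0
```

```bash
python3 - <<'E'
from h import *
im=save('wrist','w6'); 
for r in tops(im,'wrist',[(.531,.121)]): print(r)
L=[d['point'] for d in arm.landmark_of('wrist','module_a')];print(np.round(L,3))
fz(3);tgt(.53,.119,.012,82.7)
E
```

```text
[ 0.53   0.119 -7.431 62.126 39.233]
[[0.531 0.123 0.021]
 [0.43  0.334 0.027]]
force [0.22 0.31 0.09] sd [0.36 0.05 0.54] clock 25.925
pos [0.4795 0.1177 0.1997] zax [-0.  0. -1.] move [-5.01  0.67 18.76] twist 1.1101434013468463 j6 -1.31
```

Emit:
{"method": "carry_out", "body": {
  "series": [
    {"dx": -3,"dy": 0.7,"dz": 4,"twist": 1},
    {"dx": -5,"dy": 0.7,"dz": 8.5,"twist": 1},
    {"dx": -5,"dy": 0.7,"dz": 13,"twist": 1},
    {"dx": -5,"dy": 0.7,"dz": 17,"twist": 1},
    {"dx": -5,"dy": 0.7,"dz": 18.7,"twist": 1}
  ]
}}

```text
clock: 26.55
tool_pos: [0.528, 0.1185, 0.0101]
orientation: [0.063, 0.998, -0.0, -0.002]
contact_force: [0.2, 0.6, -0.3]
width: 0.7
grip_force: 0.0
```

Emit:
{"method": "carry_out", "body": {
  "series": [
    {"dx": 0,"dy": 0,"dz": 0,"twist": 0},
    {"dx": 0,"dy": 0,"dz": 0,"twist": 0},
    {"dx": 0,"dy": 0,"dz": 0,"twist": 0},
    {"dx": 0,"dy": 0,"dz": 0,"twist": 0}
  ],
  "gripper": -1
}}

```text
clock: 27.05
tool_pos: [0.5312, 0.1183, 0.014]
orientation: [0.064, 0.998, 0.0, 0.001]
contact_force: [0.5, 0.6, -0.9]
width: 0.484
grip_force: 62.9
```

Emit:
{"method": "carry_out", "body": {
  "series": [
    {"dx": 0,"dy": 0,"dz": -2,"twist": 0},
    {"dx": 0,"dy": 0,"dz": -5,"twist": 0},
    {"dx": 0,"dy": 0,"dz": -7,"twist": 0},
    {"dx": 0,"dy": 0,"dz": -7,"twist": 0},
    {"dx": 0,"dy": 0,"dz": -7,"twist": 0}
  ]
}}

```text
clock: 27.68
tool_pos: [0.5297, 0.1181, 0.0823]
orientation: [0.064, 0.998, -0.0, -0.0]
contact_force: [0.1, -0.4, -1.8]
width: 0.479
grip_force: 63.0
```

```bash
python3 - <<'E'
from h import *
fz(12); s=arm.state(); print(s['width'],s['grip_force'])
tgt(.556,-.411,.08,88.5);tgt(.522,.372,.09,83.5)
E
```

```text
force [ 0.28  0.15 -1.29] sd [0.45 0.34 0.44] clock 28.275
0.4806519393718711 63.009889125823975
pos [0.5303 0.1182 0.0827] zax [-0. -0. -1.] move [ -9.26 -52.17   0.27] twist -5.780952176935273 j6 -1.3
pos [0.5303 0.1182 0.0827] zax [-0. -0. -1.] move [ 4.04 25.07 -0.73] twist -0.7809521769352727 j6 -1.3
```

About 1.3 N, also light, so it goes to the scrap bin.

Emit:
{"method": "carry_out", "body": {
  "series": [
    {"dx": 1.1,"dy": 5.7,"dz": 0,"twist": 0},
    {"dx": 2.2,"dy": 11.4,"dz": 0,"twist": 0},
    {"dx": 3.3,"dy": 17.1,"dz": 0,"twist": -1},
    {"dx": 4.4,"dy": 22.8,"dz": 0,"twist": -1},
    {"dx": 5.4,"dy": 28.1,"dz": 0,"twist": -1}
  ]
}}

```text
clock: 28.9
tool_pos: [0.512, 0.4059, 0.0828]
orientation: [0.055, 0.999, 0.0, 0.0]
contact_force: [0.7, 0.7, -1.0]
width: 0.48
grip_force: 63.2
```

Emit:
{"method": "carry_out", "body": {
  "series": [
    {"dx": 0,"dy": 0,"dz": 0,"twist": 0},
    {"dx": 0,"dy": 0,"dz": 2,"twist": 0},
    {"dx": 0,"dy": 0,"dz": 4,"twist": 0},
    {"dx": 0,"dy": 0,"dz": 5.4,"twist": 0},
    {"dx": 0,"dy": 0,"dz": 5.4,"twist": 0}
  ]
}}

```text
clock: 29.52
tool_pos: [0.5108, 0.4016, 0.026]
orientation: [0.055, 0.998, -0.002, -0.002]
contact_force: [0.7, 0.1, -1.7]
width: 0.477
grip_force: 63.1
```

```bash
python3 - <<'E'
from h import *
fz(2); s=arm.state(); print(s['width'],s['grip_force'])
tgt(.512,.404,.019,84)
E
```

```text
force [ 0.11  0.26 -0.58] sd [0.15 0.53 0.03] clock 29.625
0.48690919963197515 63.08907508850098
pos [0.5126 0.4033 0.0284] zax [-0. -0. -1.] move [0.06 0.07 0.94] twist -0.3321742367877647 j6 -0.86
```

Emit:
{"method": "carry_out", "body": {
  "series": [
    {"dx": 0,"dy": 0,"dz": 0.6,"twist": 0},
    {"dx": 0,"dy": 0,"dz": 0.9,"twist": 0},
    {"dx": 0,"dy": 0,"dz": 0.9,"twist": 0}
  ]
}}

```text
clock: 30.0
tool_pos: [0.5122, 0.4038, 0.0197]
orientation: [0.055, 0.999, -0.0, -0.0]
contact_force: [-0.2, -0.3, -2.0]
width: 0.483
grip_force: 63.1
```

Emit:
{"method": "carry_out", "body": {
  "series": [
    {"dx": 0,"dy": 0,"dz": 0,"twist": 0},
    {"dx": 0,"dy": 0,"dz": 0,"twist": 0},
    {"dx": 0,"dy": 0,"dz": 0,"twist": 0}
  ],
  "gripper": 0.25
}}

```text
clock: 30.38
tool_pos: [0.5126, 0.404, 0.0201]
orientation: [0.055, 0.998, 0.0, 0.0]
contact_force: [-0.8, 0.4, -0.2]
width: 0.624
grip_force: 0.0
```

Emit:
{"method": "carry_out", "body": {
  "series": [
    {"dx": 0,"dy": 0,"dz": -5,"twist": 0},
    {"dx": 0,"dy": 0,"dz": -11,"twist": 0},
    {"dx": -1,"dy": -3,"dz": -16,"twist": 0},
    {"dx": -3,"dy": -8,"dz": -19,"twist": 0},
    {"dx": -5,"dy": -14,"dz": -22,"twist": 0}
  ]
}}

```text
clock: 31.0
tool_pos: [0.546, 0.2651, 0.2388]
orientation: [0.054, 0.999, 0.001, 0.001]
contact_force: [0.5, 0.5, 0.8]
width: 0.624
grip_force: 0.0
```

Emit:
{"method": "carry_out", "body": {
  "series": [
    {"dx": -1.7,"dy": -5.5,"dz": 0,"twist": 0},
    {"dx": -3.4,"dy": -11,"dz": 0,"twist": 0},
    {"dx": -5.1,"dy": -16.5,"dz": 0,"twist": 0},
    {"dx": -6.8,"dy": -22,"dz": 0,"twist": -3},
    {"dx": -8.5,"dy": -27.8,"dz": 0,"twist": -6}
  ],
  "gripper": -0.3
}}

```text
clock: 31.62
tool_pos: [0.5996, -0.0215, 0.237]
orientation: [0.001, 1.0, 0.0, 0.0]
contact_force: [0.9, 0.3, 0.5]
width: 0.35
grip_force: 0.0
```

Emit:
{"method": "carry_out", "body": {
  "series": [
    {"dx": 0,"dy": 0,"dz": 0,"twist": 0},
    {"dx": 0,"dy": 0,"dz": 0,"twist": 0},
    {"dx": 0,"dy": 0,"dz": 0,"twist": 0}
  ]
}}

```text
clock: 32.0
tool_pos: [0.599, -0.0183, 0.2365]
orientation: [0.002, 1.0, 0.0, -0.0]
contact_force: [0.2, 1.0, -0.1]
width: 0.348
grip_force: 0.0
```

```bash
python3 - <<'E'
from h import *
w=save('wrist','w7'); t=save('top','top2')
im=np.hstack([t[60:340,60:520],])
a=cv2.resize(t[80:330,70:510],(800,455)); b=cv2.resize(w[150:300,200:400],(200,150))
a[:150,300:500]=0; a=np.vstack([a,np.zeros((145,800,3),np.uint8)]); a[450:600,300:500]=b
cv2.imwrite('pics/c7.png',cv2.cvtColor(a,cv2.COLOR_RGB2BGR))
print([np.round(d['point'],3).tolist() for d in arm.landmark_of('wrist','dial_grip')])
print([np.round(d['point'],3).tolist() for d in arm.landmark_of('top','module_a')])
tgt(.6725,-.026,.05,90)
E
```

```text
[[0.675, -0.028, 0.072]]
[[0.287, 0.409, 0.022], [0.512, 0.404, 0.026], [0.239, -0.373, 0.02], [0.714, -0.317, 0.021], [0.571, -0.297, 0.028], [0.431, 0.339, 0.028]]
pos [ 0.5992 -0.0186  0.2366] zax [-0.  0. -1.] move [-7.33 -0.72 18.66] twist -0.1755382360234563 j6 -1.67
```

View pics/c7.png

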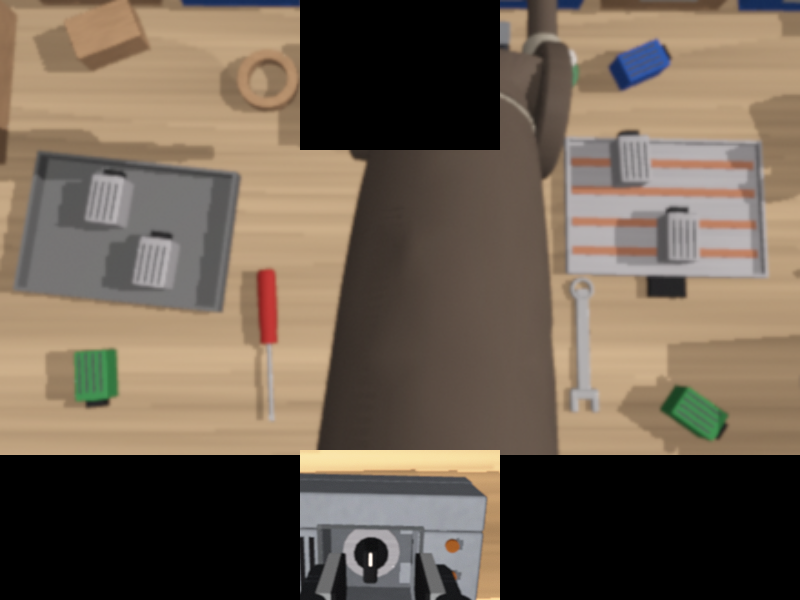

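View pics/w7.png

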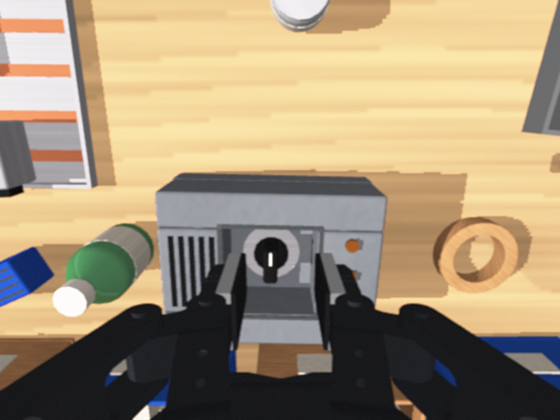

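Trays each hold two modules and the floor between is clear; the dial bar at (270,268) is still at off. The bed module at the crop's (633,158) looks close to the back wall, so I'll check it.

```bash
python3 - <<'E'
from h import *
im=cv2.cvtColor(cv2.imread('pics/top2.png'),cv2.COLOR_BGR2RGB)
print(im[168,418],im[210,445])
f=lambda u,v,z:px2w('top',70+u/1.818,80+v/1.82,z).round(3)
for q in [(621,139),(647,138),(650,181),(622,184)]: print('m1',f(*q,.048)[:2])
for q in [(668,215),(696,214),(698,261),(669,262)]: print('m2',f(*q,.048)[:2])
for q in [(92,175),(125,175),(116,224),(87,222)]: print('s2',f(*q,.049)[:2])
for q in [(567,141),(760,143),(567,148)]: print('wall',f(*q,.014)[:2])
E
```

```text
[143 140 141] [154 150 152]
m1 [ 0.6   -0.284]
m1 [ 0.602 -0.319]
m1 [ 0.543 -0.32 ]
m1 [ 0.538 -0.283]
m2 [ 0.497 -0.342]
m2 [ 0.499 -0.379]
m2 [ 0.436 -0.379]
m2 [ 0.435 -0.341]
s2 [0.545 0.42 ]
s2 [0.545 0.376]
s2 [0.48  0.385]
s2 [0.482 0.423]
wall [ 0.606 -0.22 ]
wall [ 0.605 -0.489]
wall [ 0.596 -0.22 ]
```

The second bed module is where I left it (0.467, −0.36). The first now sits at (0.571, −0.301), 15 mm off and with its stub over the wall. I'll go and look from close by.

Emit:
{"method": "carry_out", "body": {
  "series": [
    {"dx": 1.6,"dy": -5.7,"dz": 0.5,"twist": 0},
    {"dx": 3.2,"dy": -11.4,"dz": 1,"twist": 0},
    {"dx": 4.8,"dy": -17.1,"dz": 2,"twist": 0},
    {"dx": 6.4,"dy": -22.8,"dz": 3,"twist": 0},
    {"dx": 8,"dy": -28.2,"dz": 3.5,"twist": 0}
  ],
  "gripper": 0.4
}}

```text
clock: 32.83
tool_pos: [0.5174, -0.3024, 0.2011]
orientation: [0.002, 1.0, 0.0, -0.0]
contact_force: [1.3, 0.7, 0.6]
width: 0.701
grip_force: 0.0
```

Emit:
{"method": "carry_out", "body": {
  "series": [
    {"dx": 0,"dy": 0,"dz": 0,"twist": 0},
    {"dx": 0,"dy": 0,"dz": 0,"twist": 0},
    {"dx": 0,"dy": 0,"dz": 0,"twist": 0}
  ]
}}

```text
clock: 33.2
tool_pos: [0.5186, -0.2999, 0.2018]
orientation: [0.001, 1.0, 0.0, 0.0]
contact_force: [-0.0, 0.2, 0.5]
width: 0.699
grip_force: 0.0
```

```bash
python3 - <<'E'
from h import *
im=save('wrist','w8'); 
for r in tops(im,'wrist',[(.571,-.301),(.467,-.36)],.048): print(r)
L=[d['point'] for d in arm.landmark_of('wrist','module_a')];print(np.round(L,3))
tgt(.571,-.301,.016,90)
E
```

```text
[  0.567  -0.322 -90.     78.5    73.   ]
[  0.471  -0.36  -90.    119.5    98.   ]
[[ 0.472 -0.36   0.029]
 [ 0.713 -0.324  0.022]
 [ 0.576 -0.304  0.025]]
pos [ 0.5186 -0.3     0.2018] zax [ 0.  0. -1.] move [-5.23 -0.09 18.58] twist -0.15180238863642614 j6 -2.17
```

View pics/w8.png

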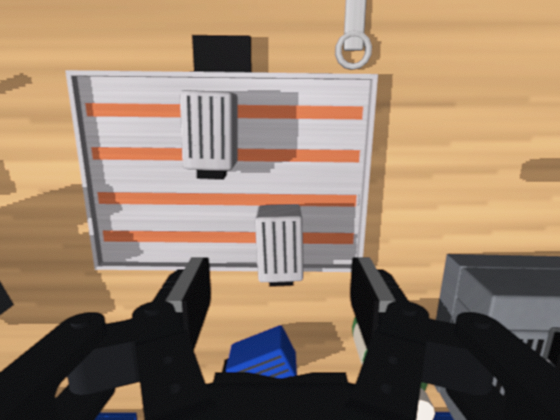

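The module at (279,247) lies flat, but its stub overhangs the wall at v ≈ 265 – it has been knocked. I'll bring it back 25 mm.

Emit:
{"method": "carry_out", "body": {
  "series": [
    {"dx": -3,"dy": -0.2,"dz": 4,"twist": 0},
    {"dx": -5.3,"dy": -0.2,"dz": 8.5,"twist": 0},
    {"dx": -5.3,"dy": -0.2,"dz": 13,"twist": 0},
    {"dx": -5.3,"dy": -0.2,"dz": 16.5,"twist": 0},
    {"dx": -5.3,"dy": -0.2,"dz": 18.2,"twist": 0}
  ]
}}

```text
clock: 33.92
tool_pos: [0.5699, -0.3017, 0.0171]
orientation: [0.002, 1.0, 0.001, -0.002]
contact_force: [0.8, -0.9, 0.3]
width: 0.698
grip_force: 0.0
```

Emit:
{"method": "carry_out", "body": {
  "series": [
    {"dx": 0,"dy": 0,"dz": 0,"twist": 0},
    {"dx": 0,"dy": 0,"dz": 0,"twist": 0},
    {"dx": 0,"dy": 0,"dz": 0,"twist": 0},
    {"dx": 0,"dy": 0,"dz": 0,"twist": 0}
  ],
  "gripper": -1
}}

```text
clock: 34.42
tool_pos: [0.5706, -0.3036, 0.02]
orientation: [0.003, 1.0, 0.0, -0.0]
contact_force: [-2.1, 0.9, -4.1]
width: 0.483
grip_force: 63.5
```

Emit:
{"method": "carry_out", "body": {
  "series": [
    {"dx": 0,"dy": 0,"dz": -1,"twist": 0},
    {"dx": 0,"dy": 0,"dz": -2,"twist": 0},
    {"dx": 1.2,"dy": 0,"dz": -2,"twist": 0},
    {"dx": 2.5,"dy": 0,"dz": -2,"twist": 0},
    {"dx": 2.5,"dy": 0,"dz": -2,"twist": 0}
  ]
}}

```text
clock: 35.05
tool_pos: [0.5434, -0.3029, 0.0387]
orientation: [0.003, 1.0, 0.001, -0.001]
contact_force: [0.2, -0.0, -5.6]
width: 0.483
grip_force: 63.6
```

```bash
python3 - <<'E'
from h import *
fz(6); s=arm.state(); print(s['width'],s['grip_force'])
tgt(.546,-.302,.019,88.5)
E
```

```text
force [ 0.24 -0.02 -4.56] sd [0.28 0.34 0.66] clock 35.35
0.47831338990325173 63.55574369430542
pos [ 0.5463 -0.3037  0.0396] zax [ 0. -0. -1.] move [0.04 0.17 2.06] twist 1.221842151672604 j6 -2.14
```

Emit:
{"method": "carry_out", "body": {
  "series": [
    {"dx": 0,"dy": 0,"dz": 1,"twist": 0},
    {"dx": 0,"dy": 0,"dz": 1.8,"twist": 0},
    {"dx": 0,"dy": 0,"dz": 1.9,"twist": 0},
    {"dx": 0,"dy": 0,"dz": 1.9,"twist": 0}
  ]
}}

```text
clock: 35.85
tool_pos: [0.5458, -0.3034, 0.0201]
orientation: [0.002, 1.0, 0.0, -0.0]
contact_force: [-0.3, -0.3, -4.1]
width: 0.477
grip_force: 63.5
```

Emit:
{"method": "carry_out", "body": {
  "series": [
    {"dx": 0,"dy": 0,"dz": 0,"twist": 0},
    {"dx": 0,"dy": 0,"dz": 0,"twist": 0},
    {"dx": 0,"dy": 0,"dz": 0,"twist": 0}
  ],
  "gripper": 0.25
}}

```text
clock: 36.22
tool_pos: [0.5468, -0.3041, 0.0217]
orientation: [0.002, 1.0, -0.001, 0.001]
contact_force: [0.4, -0.0, 0.8]
width: 0.622
grip_force: 0.0
```

Emit:
{"method": "carry_out", "body": {
  "series": [
    {"dx": 0,"dy": 0,"dz": -5,"twist": 0},
    {"dx": 0,"dy": 0,"dz": -11,"twist": 0},
    {"dx": 1,"dy": 0,"dz": -16,"twist": 0},
    {"dx": 3,"dy": 0,"dz": -18,"twist": 0},
    {"dx": 3,"dy": 0,"dz": -18,"twist": 0}
  ],
  "gripper": -0.3
}}

```text
clock: 36.85
tool_pos: [0.5167, -0.3044, 0.2036]
orientation: [0.003, 1.0, -0.002, 0.002]
contact_force: [-0.0, 0.8, 0.8]
width: 0.347
grip_force: 0.0
```

Emit:
{"method": "carry_out", "body": {
  "series": [
    {"dx": 0,"dy": 0,"dz": 0,"twist": 0},
    {"dx": 0,"dy": 0,"dz": 0,"twist": 0}
  ]
}}

```text
clock: 37.1
tool_pos: [0.5156, -0.3028, 0.1987]
orientation: [0.002, 1.0, 0.001, -0.001]
contact_force: [0.2, -0.2, 1.3]
width: 0.345
grip_force: 0.0
```

```bash
python3 - <<'E'
from h import *
im=save('wrist','w9')
L=[d['point'] for d in arm.landmark_of('wrist','module_a')];print(np.round(L,3))
tgt(.6725,-.026,.15,90)
E
```

```text
[[ 0.467 -0.362  0.026]
 [ 0.714 -0.325  0.021]]
pos [ 0.5157 -0.3029  0.1989] zax [-0.002  0.002 -1.   ] move [-15.57  27.76   4.9 ] twist -0.2668908525292153 j6 -2.17
```

View pics/w9.png

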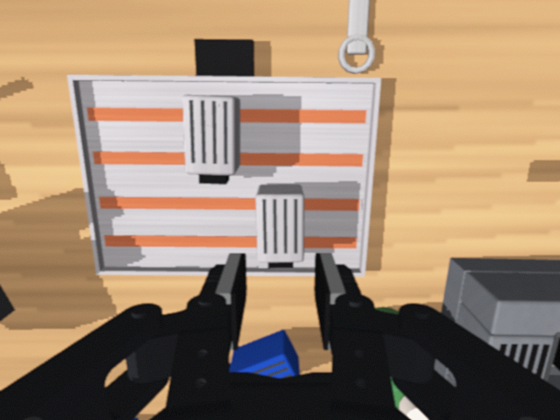

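Both bed modules lie flat inside the tray at (210,135) and (280,225). Now the dial.

Emit:
{"method": "carry_out", "body": {
  "series": [
    {"dx": -2.5,"dy": 5,"dz": 0,"twist": 0},
    {"dx": -5,"dy": 10,"dz": 0,"twist": 0},
    {"dx": -7.5,"dy": 15,"dz": 0,"twist": 0},
    {"dx": -10,"dy": 20,"dz": 0,"twist": 0},
    {"dx": -12.5,"dy": 25,"dz": 0,"twist": 0}
  ]
}}

```text
clock: 37.83
tool_pos: [0.6428, -0.0522, 0.1995]
orientation: [0.002, 1.0, 0.0, -0.001]
contact_force: [-0.2, -0.8, -0.0]
width: 0.352
grip_force: 0.0
```

Emit:
{"method": "carry_out", "body": {
  "series": [
    {"dx": -2,"dy": 2,"dz": 2,"twist": 0},
    {"dx": -3.1,"dy": 2.8,"dz": 5,"twist": 0},
    {"dx": -3.1,"dy": 2.8,"dz": 7,"twist": 0},
    {"dx": -3.1,"dy": 2.8,"dz": 7,"twist": 0}
  ]
}}

```text
clock: 38.33
tool_pos: [0.6706, -0.0263, 0.1272]
orientation: [0.003, 1.0, 0.0, -0.003]
contact_force: [0.3, 0.2, 0.1]
width: 0.352
grip_force: 0.0
```

```bash
python3 - <<'E'
from h import *
tgt(.6725,-.026,.05,90)
E
```

```text
pos [ 0.6706 -0.0263  0.1272] zax [-0.007  0.    -1.   ] move [-0.24  0.03  7.72] twist -0.28996354046618933 j6 -1.67
```

Descend, grip, then turn clockwise (positive twist).

Emit:
{"method": "carry_out", "body": {
  "series": [
    {"dx": 0,"dy": 0,"dz": 2,"twist": 0},
    {"dx": 0,"dy": 0,"dz": 4,"twist": 0},
    {"dx": 0,"dy": 0,"dz": 6,"twist": 0},
    {"dx": 0,"dy": 0,"dz": 7.6,"twist": 0},
    {"dx": 0,"dy": 0,"dz": 7.6,"twist": 0}
  ]
}}

```text
clock: 38.95
tool_pos: [0.6714, -0.0261, 0.052]
orientation: [0.002, 1.0, 0.0, -0.002]
contact_force: [-1.0, 1.2, 0.1]
width: 0.349
grip_force: 0.0
```

Emit:
{"method": "carry_out", "body": {
  "series": [
    {"dx": 0,"dy": 0,"dz": 0,"twist": 0},
    {"dx": 0,"dy": 0,"dz": 0,"twist": 0},
    {"dx": 0,"dy": 0,"dz": 0,"twist": 0}
  ],
  "gripper": -1
}}

```text
clock: 39.33
tool_pos: [0.6733, -0.0277, 0.0548]
orientation: [0.003, 1.0, -0.001, 0.0]
contact_force: [0.2, -4.7, -3.3]
width: 0.152
grip_force: 60.0
```

Emit:
{"method": "carry_out", "body": {
  "series": [
    {"dx": 0,"dy": 0,"dz": 0,"twist": 9},
    {"dx": 0,"dy": 0,"dz": 0,"twist": 18},
    {"dx": 0,"dy": 0,"dz": 0,"twist": 27},
    {"dx": 0,"dy": 0,"dz": 0,"twist": 36},
    {"dx": 0,"dy": 0,"dz": 0,"twist": 45}
  ]
}}

```text
clock: 39.95
tool_pos: [0.6742, -0.0262, 0.0548]
orientation: [0.387, 0.922, 0.001, 0.001]
contact_force: [2.8, -0.6, -5.0]
width: 0.149
grip_force: 59.2
```

Emit:
{"method": "carry_out", "body": {
  "series": [
    {"dx": 0,"dy": 0,"dz": 0,"twist": 9},
    {"dx": 0,"dy": 0,"dz": 0,"twist": 18},
    {"dx": 0,"dy": 0,"dz": 0,"twist": 27},
    {"dx": 0,"dy": 0,"dz": 0,"twist": 36},
    {"dx": 0,"dy": 0,"dz": 0,"twist": 45}
  ]
}}

```text
clock: 40.58
tool_pos: [0.676, -0.0256, 0.0548]
orientation: [0.71, 0.704, 0.003, 0.002]
contact_force: [6.0, 0.7, -8.6]
width: 0.145
grip_force: 58.8
```

Emit:
{"method": "carry_out", "body": {
  "series": [
    {"dx": 0,"dy": 0,"dz": 0,"twist": 9},
    {"dx": 0,"dy": 0,"dz": 0,"twist": 18},
    {"dx": 0,"dy": 0,"dz": 0,"twist": 27},
    {"dx": 0,"dy": 0,"dz": 0,"twist": 36},
    {"dx": 0,"dy": 0,"dz": 0,"twist": 45}
  ]
}}

```text
clock: 41.2
tool_pos: [0.6776, -0.0264, 0.0548]
orientation: [0.926, 0.378, 0.005, 0.002]
contact_force: [9.6, -1.5, -12.2]
width: 0.147
grip_force: 58.4
```

Emit:
{"method": "carry_out", "body": {
  "series": [
    {"dx": 0,"dy": 0,"dz": 0,"twist": 6},
    {"dx": 0,"dy": 0,"dz": 0,"twist": 12},
    {"dx": 0,"dy": 0,"dz": 0,"twist": 18},
    {"dx": 0,"dy": 0,"dz": 0,"twist": 18}
  ]
}}

```text
clock: 41.7
tool_pos: [0.6779, -0.027, 0.0548]
orientation: [0.972, 0.235, 0.005, 0.003]
contact_force: [10.3, -2.4, -11.0]
width: 0.145
grip_force: 64.9
```

```bash
python3 - <<'E'
from h import *
s=arm.state();print(s['clock'],s['ft_torque'],s['joint_positions'],s['width'],s['grip_force'])
tgt(.6725,-.026,.05,-59)
E
```

```text
41.7 [-0.46336225 -1.41820891  1.58965041] [-0.10276621  0.59651176  1.60729612 -0.00303059  0.92654359  0.99591356] 0.1450439419768761 64.92876645216711
pos [ 0.6779 -0.027   0.0548] zax [ 0.011 -0.004 -1.   ] move [-0.44 -0.33  0.48] twist -3.848100481137834 j6 1.0
```

Against the clockwise stop (1.6 N m). Release, rise clear and check.

Emit:
{"method": "carry_out", "body": {
  "series": [
    {"dx": 0,"dy": 0,"dz": 0,"twist": 0},
    {"dx": 0,"dy": 0,"dz": 0,"twist": 0},
    {"dx": 0,"dy": 0,"dz": 0,"twist": 0}
  ],
  "gripper": -0.3
}}

```text
clock: 42.08
tool_pos: [0.6734, -0.026, 0.0553]
orientation: [0.973, 0.231, 0.0, -0.0]
contact_force: [-0.1, 0.2, -0.6]
width: 0.352
grip_force: 0.0
```

Emit:
{"method": "carry_out", "body": {
  "series": [
    {"dx": 0,"dy": 0,"dz": -4,"twist": 0},
    {"dx": 0,"dy": 0,"dz": -9,"twist": 0},
    {"dx": 0,"dy": 0,"dz": -14,"twist": 0},
    {"dx": 0,"dy": 0,"dz": -18,"twist": 0},
    {"dx": 0,"dy": 0,"dz": -18,"twist": 0}
  ]
}}

```text
clock: 42.7
tool_pos: [0.6763, -0.0264, 0.2406]
orientation: [0.973, 0.231, 0.005, 0.002]
contact_force: [0.5, 0.0, -0.5]
width: 0.348
grip_force: 0.0
```

Emit:
{"method": "carry_out", "body": {
  "series": [
    {"dx": 0,"dy": 0,"dz": 0,"twist": -10},
    {"dx": 0,"dy": 0,"dz": 0,"twist": -20},
    {"dx": 0,"dy": 0,"dz": 0,"twist": -30},
    {"dx": 0,"dy": 0,"dz": 0,"twist": -30}
  ]
}}

```text
clock: 43.2
tool_pos: [0.6722, -0.0261, 0.2328]
orientation: [0.88, 0.474, -0.001, -0.001]
contact_force: [0.1, -0.6, -0.0]
width: 0.348
grip_force: 0.0
```

```bash
python3 - <<'E'
from h import *
w=save('wrist','w10')
t=arm.camera('top')
K,R,tt=cam('wrist')
o=np.array([.6,-.1]);H=K@np.column_stack([R[:,0]*.0005,R[:,1]*.0005,R@np.array([o[0],o[1],.074])+tt])
d=cv2.warpPerspective(w,H,(300,300),flags=cv2.WARP_INVERSE_MAP|cv2.INTER_LINEAR)
a=np.zeros((600,800,3),np.uint8);a[:300,:300]=d;a[:300,300:700]=cv2.resize(w,(400,300));a[300:]=cv2.resize(t[90:300,:],(800,300))
cv2.imwrite('pics/c10.png',cv2.cvtColor(a,cv2.COLOR_RGB2BGR))
E
```

```text
(no output)
```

View pics/c10.png

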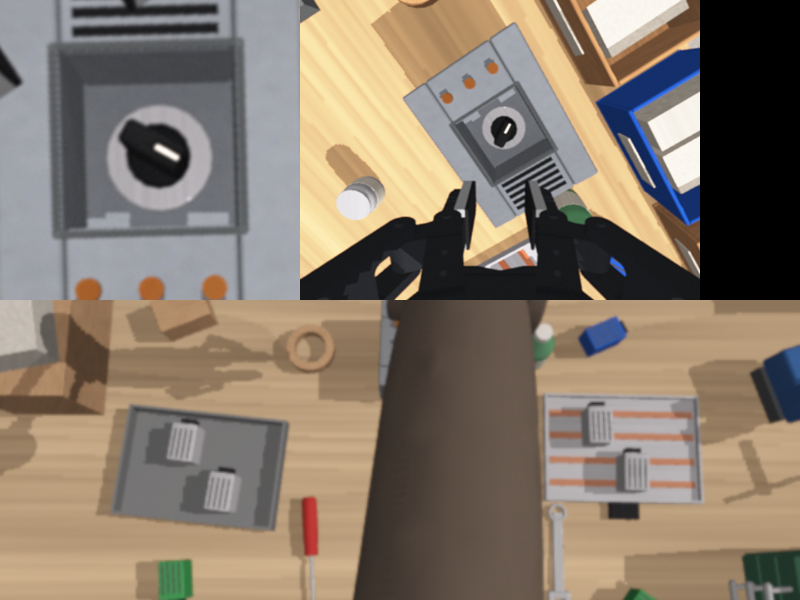

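The mark, at (155,147)–(180,160) in the rectified view, gives a dial turn of about 150°, which is the clockwise stop. Both trays are in order.

```bash
python3 -c "
from rig import arm
print(arm.finish_job())"
```

```text
the job is handed in; nothing more can be done
None
```

The job is handed in: I turned the dial fully off, put two heavy modules (about 4.5 N and 3.0 N) flat in the test bed and two light ones (about 0.7 N and 1.3 N) flat in the scrap bin, then turned the dial fully clockwise to its stop; the hand-in returned no verdict.

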